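Change the cup on the nut mill and hold it down to run

ROBOT

A 6-joint arm with a two-finger parallel gripper is mounted at the origin on the work surface. World frame = base frame: x ahead of the robot, y to its left, z up, the work surface at z = 0. Lengths are in m, angles in rad, forces in N, time in s.
With the tool pointing down it reaches from about 0.25 to 0.85 m from the base axis. Payload 12.5 kg.
Tool frame: the origin (TCP) lies midway between the tips of the shut fingers; the grasp point (between the pads) lies 19 mm behind it; z points along the fingers, y is the direction in which the jaws open and shut (so a half turn about z gives the same grasp; the last joint's range is limited). The gripper opens to 93 mm and grips with 3 to 60 N. Pads are 15 mm wide; open, the fingers measure 128 mm over their backs; the gripper's body (75 mm by 188 mm) begins 65 mm behind the grasp point.
Start: joints at [1.142, 0.351, 1.652, -0, 1.139, -0.085], TCP at [0.185, 0.518, 0.219] pointing down, gripper open.
Joint ranges: [-2.75, 2.75], [-0.79, 2.1], [0.01, 2.65], [-1.57, 4.71], [0.07, 3.14], [-2.87, 2.87]. Speed limits (rad/s): [2.22, 2.22, 2.79, 3.14, 3.14, 3.14].

INTERFACE

Orientations are given as a unit quaternion [x, y, z, w].
In Python, from workcell import robot gives the robot as it stands. The module is installed in compiled form; this text tells all that it offers.
- The arm moves only by the tool play_rows, never from a script. Its argument "commands" is a list of rows, each a list of 6 numbers: the shift along the tool's x, y, z in cm, then the turn, a rotation vector about the tool's x, y, z in rad. A call has 1 to 5 rows; each row is the pose to reach, as a shift and turn from the pose commanded when the call began, along the tool's axes at that moment; what a row does not reach only later rows make up. A row lasts 1/12 s, in which the tool goes at most 41.7 mm and 7.16 degrees, less where a joint would pass 70% of its speed; a pose out of reach is approached as far as the arm can. A call with a gripper value outside its range is refused whole. "jaw" is the finger opening in cm, from 0 to 9.3, set as the call begins (left out, the last holds). The fingers move at their own pace and stop on an object; "force" is the grip in N (left out, the last holds). Time passes only in rows, so rows that repeat a pose let the fingers close. It gives the time, the measured TCP pose, the force and the opening at its end, in the units of the state.
- robot.get_state(): the state, without advancing time (a new reading comes with each control period).
- robot.camera(name): name is "scene" or "top"; returns a dict with "pixels" (420x560x3 uint8, red, green, blue), "fx", "fy", "cx", "cy" (pixels), "dist_coeffs" ([k1, k2, p1, p2, k3] as OpenCV has them; the pictures are not rectified), "T" (4x4, takes a point from camera to world coordinates). Camera axes: x right, y up, looking along -z (the intrinsics and any distortion apply to the point x, -y, -z); pixel columns grow to the right and rows downward; lengths in m; the calibration is good to about 2 mm. A picture is of the moment at which its call begins. There is no depth.
- robot.finish_job(): hands the job in, once; it reports no verdict.
Trained networks look in the newest picture that a camera, given by its name, has taken for a name from the list of things; names that differ only in an ending like _2 or _b are one class to them, and where a whole thing is asked for, a point or a joint stands for the part that bears it (a point fixed in the world has none). Each returns a list of dicts, best first, with "score" (0 to 1); they miss things now and then, are a little off and sometimes report something else, mostly with a low value. They report only what shows in the picture. A call takes as long as a camera call. They do not tell look-alikes from the thing itself.
- robot.spot_in(name, camera): "point" ([x, y, z] in m, in world coordinates, good to about 4 mm: the middle of the surface that is visible of it).
- robot.cut_out(name, camera): "mask" (420x560 bool, what is visible of it).
- robot.landmark_of(name, camera): "point" ([x, y, z] in m, in world coordinates, good to about 4 mm: a listed point, or the origin of a listed thing).
The state is a dict: "time": time; "joints": joint angles; "dq": joint speeds; "joint_efforts": joint torques, N m; "ee_pos": TCP position; "ee_rot": TCP orientation; "ft_force": force on the tool from outside, world axes, zero at the start; "torque": the same for the moment, N m; "grip_width": opening from 0.0 (shut) to 1.0 (fully open).
Only numpy, scipy, OpenCV 4.12 (cv2) and the standard library are available. Lean on these libraries where they do the work, as an engineer would, in place of code of your own. Each camera call takes 0.05 s, during which the arm holds its last target. There are 200 camera calls.

TASK

The tall cup on the nut mill is finished: lift it off, stand it upright in the free well of the wooden cup rack and let go of it. Then fit the short cup on the mill instead: turn it until its four lugs drop into the slots of the mill's collar, push it all the way down against the spring, which is what makes the mill run, and finish while still holding it pressed down. Set the cups down without dropping them, and leave everything else where it is.

Things in the scene. Friction and masses are not known exactly. Their poses are not given: they have to be found in the camera images.
- mill: Nut mill: fixed round aluminium motor base, 128 mm across, 125 mm high in all, small knob on its front; on top a black collar 104 mm across, flat on top, with the cup well in it. Origin: centre of its foot; z up. A cup whose lugs do not face the slots of the well just stands on top of the collar.
- mill_mouth (a point): Centre of the mouth of the mill's well, level with the collar's flat top, z up. The well is a round bore 66 mm across, 28 mm deep, with a low coupling in its middle; its wall has four slots, along this point's +x, -x, +y and -y, each 14 mm wide, open at the top, reaching out to 41 mm from the axis. In each slot stands a steel spring plunger, 14 mm below the mouth.
- mill_switch (a joint): Travel of the mill's four spring plungers, which move together: 0 m up, 0.008 m fully down (rigid stop). They begin to move at about 6.5 N and are fully down at about 14 N, a cup's own weight (under 5 N) included; that weight alone does not move them. Released, they spring back up.
- tall_cup: Tall mill cup, loose, 0.25 to 0.45 kg, 140 mm high, at the start seated in the mill, lugs in the slots, standing on the plungers. Smooth bare steel, 53.6 mm across from 23 mm above the underside to 10 mm below the closed, rounded top, on a black skirt 62 mm across. Origin: centre of its underside.
- tall_cup_mid (a point): Centre of the tall cup: on its axis, 70 mm above its underside; z up along the axis. Four lugs at the foot of the skirt, 9 mm wide, 10 mm high from the underside, stick out to 38 mm from the axis along this point's +x, -x, +y and -y. The underside is the lugs' lower faces.
- short_cup: Short mill cup, loose, 0.2 to 0.35 kg, at the start in one of the rack's wells at any turn. Shape, width, skirt and lugs as the tall cup, but 100 mm high. Origin: centre of its underside.
- short_cup_mid (a point): Centre of the short cup: on its axis, 50 mm above its underside; z up along the axis, lugs along +x, -x, +y and -y, so every quarter turn fits the mill alike. Seated in the mill on the plungers this point is 36 mm above the mill's mouth, pressed fully down 28 mm; standing unmeshed on the collar 50 mm.
- well0 (a point): Fixed beech cup rack, 108 x 350 x 24 mm, three round wells 84 mm across, 14 mm deep, in a row 115 mm apart. This point: centre of the floor of the well at its -y end; z up, y along the row. A cup fits at any turn, its underside at this point. At the start two wells are taken (short cup, shaker), one is free.
- well1 (a point): Fixed beech cup rack, 108 x 350 x 24 mm, three round wells 84 mm across, 14 mm deep, in a row 115 mm apart. This point: centre of the floor of its middle well; z up, y along the row. A cup fits at any turn, its underside at this point. At the start two wells are taken (short cup, shaker), one is free.
- well2 (a point): Fixed beech cup rack, 108 x 350 x 24 mm, three round wells 84 mm across, 14 mm deep, in a row 115 mm apart. This point: centre of the floor of the well at its +y end; z up, y along the row. A cup fits at any turn, its underside at this point. At the start two wells are taken (short cup, shaker), one is free.
- shaker_mid (a point): Bystander: steel sugar shaker with a domed top, no lugs, 66 mm across, 115 mm high, standing in one of the rack's wells; this point is half-way up.
- nut_jar_mid (a point): Bystander: round amber glass jar with a steel lid, 64 mm across, 105 mm high, standing near the mill; this point is half-way up.
- bowl_mid (a point): Bystander: white bowl, 100 mm across, 45 mm high; this point is half-way up.
- spatula_mid (a point): Bystander: flat spatula, 250 mm long, lying; this point is near its middle.
- brush_mid (a point): Bystander: pastry brush, 190 mm long, lying; this point is near its middle.
Things that resemble listed ones, but are neither listed nor needed, are in the scene too. Leave any red, turquoise or yellow look-alike of the short_cup alone.

How it is judged:
On the way, in this order (a step that is already met when the one before it is completed fails the run):
1. the tall cup stands in the free well of the rack and is let go (((horizontal distance between tall_cup_mid and well0 below 0.008 m and z of tall_cup_mid in the frame of well0 between 0.066 and 0.074 m) or (horizontal distance between tall_cup_mid and well1 below 0.008 m and z of tall_cup_mid in the frame of well1 between 0.066 and 0.074 m) or (horizontal distance between tall_cup_mid and well2 below 0.008 m and z of tall_cup_mid in the frame of well2 between 0.066 and 0.074 m)) and angle between tall_cup_mid's own z axis and vertical below 0.08 rad and contact force between each of the arm, the fingers and tall_cup below 0.3 N and linear speed of tall_cup below 0.03 m/s), for 0.2 s.
2. the short cup's lugs have dropped into the mill's slots (horizontal distance between short_cup_mid and mill_mouth below 0.006 m and angle between short_cup_mid's own z axis and vertical below 0.08 rad and z of short_cup_mid in the frame of mill_mouth below 0.0395 m), for 0.2 s.
At the end, for the whole second after the job is handed in: Tall cup upright in a rack well (within 8 mm of centre, 4 mm of the floor), let go, at rest. Short cup meshed in the mill (within 6 mm of the axis, upright, middle under 32.5 mm above the mouth), held by the robot with the plungers pressed at least 5 of 8 mm through the last second (all of step 1 and horizontal distance between short_cup_mid and mill_mouth below 0.006 m and angle between short_cup_mid's own z axis and vertical below 0.08 rad and z of short_cup_mid in the frame of mill_mouth below 0.0325 m and value of joint mill_switch above 0.005 m and linear speed of short_cup below 0.03 m/s and contact force between any of the fingers, the arm and short_cup above 2 N); the arm keeps its last pose, push and grip.
It fails at once if a bystander (shaker, jar, bowl, spatula, brush) is moved by more than 30 mm (distance of any of shaker_mid, nut_jar_mid, bowl_mid, spatula_mid, brush_mid from where it was at the start of the episode above 0.03 m).
It fails at once if a bystander is knocked over (angle between any of shaker_mid, nut_jar_mid, bowl_mid's own z axis and vertical above 0.5 rad).
It fails at once if a cup is dropped (moves faster than 0.65 m/s with the robot not touching it) ((linear speed of tall_cup above 0.65 m/s and contact force between each of the fingers, the arm and tall_cup below 0.1 N) or (linear speed of short_cup above 0.65 m/s and contact force between each of the fingers, the arm and short_cup below 0.1 N)).
It also fails if it takes over 54 s, if anything falls off the work surface, if the arm or the gripper's body presses on something with over 40 N, if the wrist force passes 120 N, or if a joint passes its speed limit or range.

## Working session

There is one attempt and no reset: what is moved stays moved. The work goes in short steps, Python scripts to look and compute and a tool call to move; the robot and the scene stay as the last step left them, time stands still between calls to the robot, and variables do not carry over. Pictures are saved under pics/ and viewed, about 8 in all and at most 12, crops included, and the job is handed in when it is done.

Besides the shell and the picture viewer there is one more tool, called after ">>>" as name([rows], argument=value, ...), one row to a line, values as JSON. play_rows: Moves the arm, as the interface text tells. Its arguments: {"type":"object","properties":{"commands":{"type":"array","items":{"type":"array","items":{"type":"number"}}},"jaw":{"type":"number"},"force":{"type":"number"}},"required":["commands"]}

```bash
mkdir -p pics; cat > h.py <<'E'
from workcell import robot
import numpy as np, cv2
from scipy.spatial.transform import Rotation as R
def proj(c,P):
    T=np.linalg.inv(c["T"]);p=(T[:3,:3]@np.atleast_2d(P).T).T+T[:3,3]
    p=p*[1,-1,-1]
    K=np.array([[c["fx"],0,c["cx"]],[0,c["fy"],c["cy"]],[0,0,1.]])
    return cv2.projectPoints(p,np.zeros(3),np.zeros(3),K,np.array(c["dist_coeffs"],float))[0][:,0]
def back(c,uv,z):
    K=np.array([[c["fx"],0,c["cx"]],[0,c["fy"],c["cy"]],[0,0,1.]])
    n=cv2.undistortPoints(np.array(uv,float).reshape(-1,1,2),K,np.array(c["dist_coeffs"],float))[:,0]
    d=np.c_[n[:,0],-n[:,1],-np.ones(len(n))]@c["T"][:3,:3].T
    o=c["T"][:3,3]; return o+d*((z-o[2])/d[:,2])[:,None]
def save(c,name,box=None,s=1):
    im=c["pixels"][:,:,::-1]
    if box: im=im[box[1]:box[3],box[0]:box[2]]
    cv2.imwrite("pics/"+name,cv2.resize(im,None,fx=s,fy=s,interpolation=cv2.INTER_CUBIC))
E
python3 - <<'E'
from h import *
for n in("scene","top"):
    c=robot.camera(n); c["T"]=np.array(c["T"]); save(c,n+"0.png",None,1.4); print(n,c["T"][:3,3].round(3),c["fx"],c["dist_coeffs"])
    for k in["mill","mill_mouth","tall_cup","tall_cup_mid","short_cup","short_cup_mid","well0","well1","well2","shaker_mid","nut_jar_mid","bowl_mid","spatula_mid","brush_mid"]:
        r=robot.landmark_of(k,n)
        print(k,[(np.round(d["point"],3).tolist(),proj(c,d["point"])[0].round().tolist(),round(d["score"],2)) for d in r[:4]])
s=robot.get_state();print(s)
E
```

```text
scene [ 1.082 -0.605  1.075] 468.6932979042862 [-0.06721913  0.          0.          0.          0.        ]
mill [([0.579, 0.232, -0.002], [343.0, 193.0], 0.85), ([0.768, 0.004, 0.023], [347.0, 271.0], 0.43)]
mill_mouth [([0.581, 0.233, 0.122], [349.0, 164.0], 0.67)]
tall_cup [([0.575, 0.231, 0.111], [346.0, 166.0], 0.9)]
tall_cup_mid [([0.575, 0.23, 0.178], [349.0, 149.0], 0.82)]
short_cup [([0.599, -0.304, 0.01], [217.0, 310.0], 0.83), ([0.501, -0.463, -0.004], [144.0, 329.0], 0.77), ([0.658, -0.446, 0.003], [189.0, 366.0], 0.57)]
short_cup_mid [([0.506, -0.462, 0.05], [140.0, 320.0], 0.97), ([0.599, -0.308, 0.065], [213.0, 300.0], 0.93), ([0.664, -0.449, 0.052], [187.0, 360.0], 0.92), ([0.416, -0.294, 0.051], [171.0, 256.0], 0.75)]
well0 [([0.576, -0.192, 0.014], [243.0, 275.0], 0.78), ([0.601, -0.309, 0.011], [216.0, 311.0], 0.77), ([0.553, -0.078, 0.008], [266.0, 246.0], 0.6)]
well1 [([0.576, -0.192, 0.014], [243.0, 275.0], 0.78), ([0.601, -0.309, 0.011], [216.0, 311.0], 0.77), ([0.553, -0.078, 0.008], [266.0, 246.0], 0.6)]
well2 [([0.576, -0.192, 0.014], [243.0, 275.0], 0.78),
[... 2099 characters left out ...]
0.9)]
{'time': 1.5, 'joints': array([ 1.14241961e+00,  3.50715936e-01,  1.65179360e+00, -1.42768585e-05,
        1.13911644e+00, -8.45779128e-02]), 'dq': array([ 1.88714061e-04, -2.48827718e-03, -1.33233949e-03,  5.96813119e-05,
       -1.16410791e-03, -5.76562013e-04]), 'joint_efforts': array([ 5.81590248e-04, -4.97248614e+01, -2.85487247e+01,  7.00172363e-02,
        2.20383931e-02, -1.63906930e-05]), 'ee_pos': array([0.1853473 , 0.51781094, 0.21862626]), 'ee_rot': array([ 1.71051124e-01,  9.85262154e-01, -1.77627001e-05,  2.04445758e-06]), 'ft_force': array([ 0.45180029, -0.09223985, -0.12143001]), 'torque': array([-0.06637475,  0.05958834,  0.03242406]), 'grip_width': 0.9998454731351955}
```

View pics/scene0.png

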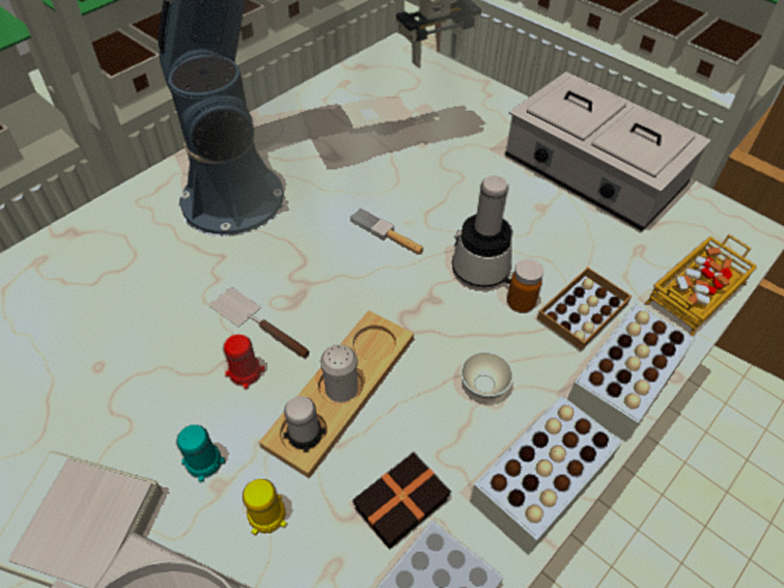

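View pics/top0.png

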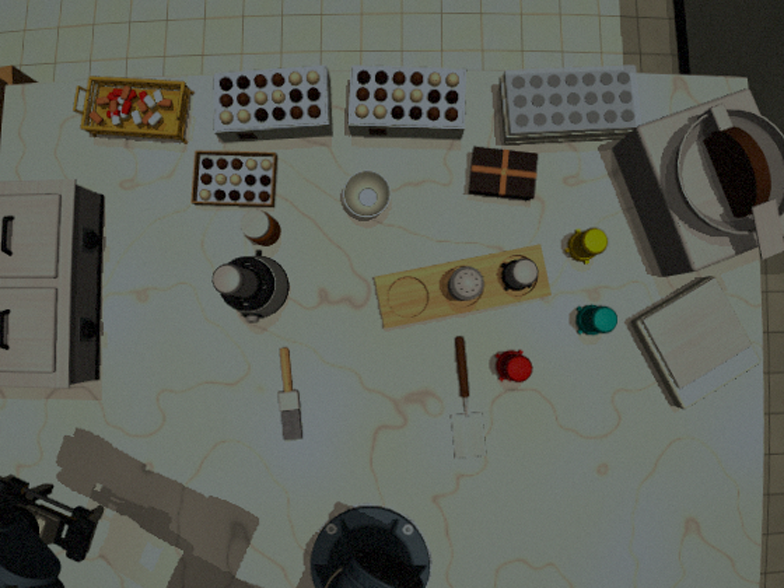

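Candidates for the short cup (scene pixels of the 784-wide picture): red (240,360), turquoise (200,450), yellow (263,505), and bare steel in the rack (302,422). I choose the steel one; the tall cup is at (490,205) and the free well at (375,340), near the +y end. Next come close crops.

```bash
python3 - <<'E'
from h import *
a=[]
for n,b1,b2 in(("scene",(315,115,395,210),(180,270,250,345)),("top",(145,165,225,245),(335,160,405,230))):
    c=robot.camera(n)
    np.savez(n,T=c["T"],pixels=c["pixels"])
    for b in(b1,b2):
        im=c["pixels"][b[1]:b[3],b[0]:b[2],::-1]; im=cv2.resize(im,(390,290),interpolation=cv2.INTER_CUBIC)
        a.append(cv2.convertScaleAbs(im,alpha=1.8 if n=="top" else 1.3,beta=15))
cv2.imwrite("pics/crop1.png",np.vstack([np.hstack(a[:2]),np.hstack(a[2:])]))
E
```

```text
(no output)
```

View pics/crop1.png

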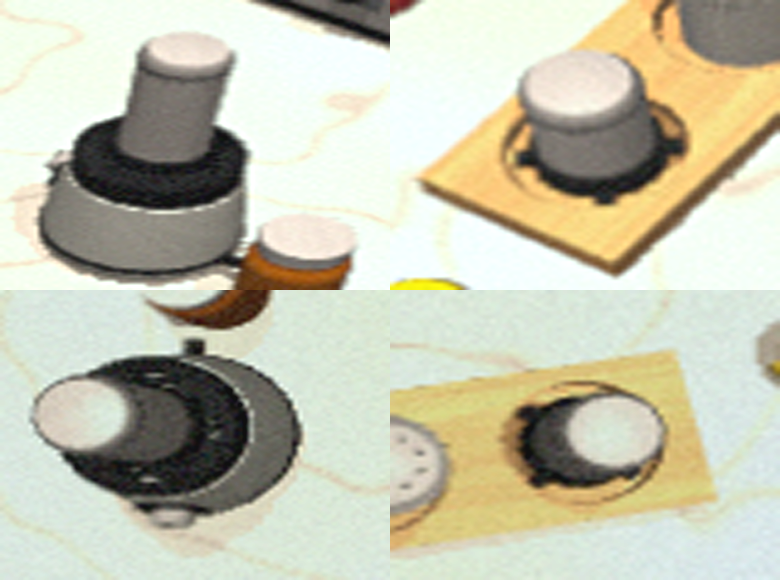

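```bash
python3 - <<'E'
from h import *
S=robot.camera("scene");T=robot.camera("top")
for c,p,z in((S,[(204.2,310.6),(218.6,320.4),(231.2,307.5)],.018),(T,[(359.6,189.4),(361.9,205.4),(377.7,204.7)],.018),(T,[(176.8,189.3),(174.7,216.9),(189.1,204.2)],.118)):
    c_=np.array([.599,-.307]) if z<.1 else np.array([.580,.232])
    P=back(c,p,z)[:,:2]; d=P-c_; print(P.round(3).tolist(),np.hypot(*d.T).round(3),np.degrees(np.arctan2(d[:,1],d[:,0])).round(1))
print(back(T,[(180.9,227.9)],.05),back(T,[(184.6,180.2)],.02))
# circle/top-face fits: cup tops
for n,c in(("scene",S),("top",T)):
    for k,z in(("tall_cup",.111+.14),("short_cup",.11),("shaker_mid",.1)):
        for r in robot.cut_out(k,n)[:4]:
            m=r["mask"]; ys,xs=np.nonzero(m); print(n,k,round(r["score"],2),m.sum(),xs.min(),xs.max(),ys.min(),ys.max(), back(c,[(xs.mean(),ys.mean())],z)[0].round(3))
# zoom mill
a=[]
for c,b,g in((S,(322,135,376,175),2.2),(T,(160,178,214,218),4)):
    im=c["pixels"][b[1]:b[3],b[0]:b[2],::-1]; a.append(cv2.convertScaleAbs(cv2.resize(im,(390,290),interpolation=cv2.INTER_CUBIC),alpha=g,beta=10))
b=(195,285,241,325);im=S["pixels"][b[1]:b[3],b[0]:b[2],::-1];a.append(cv2.convertScaleAbs(cv2.resize(im,(390,290),interpolation=cv2.INTER_CUBIC),alpha=2,beta=10))
b=(345,175,391,215);im=T["pixels"][b[1]:b[3],b[0]:b[2],::-1];a.append(cv2.convertScaleAbs(cv2.resize(im,(390,290),interpolation=cv2.INTER_CUBIC),alpha=3,beta=10))
cv2.imwrite("pics/crop2.png",np.vstack([np.hstack(a[:2]),np.hstack(a[2:])]))
E
```

```text
[[0.582, -0.331], [0.628, -0.324], [0.624, -0.278]] [0.029 0.033 0.038] [-125.5  -30.2   48.6]
[[0.621, -0.279], [0.575, -0.285], [0.576, -0.331]] [0.036 0.033 0.033] [  52.2  137.9 -133.5]
[[0.614, 0.226], [0.54, 0.231], [0.573, 0.193]] [0.034 0.041 0.04 ] [  -9.4 -178.9  -99.5]
[[0.51046682 0.23089667 0.05      ]] [[0.64928824 0.22912992 0.02      ]]
scene tall_cup 0.74 942 337 363 125 172 [0.62  0.164 0.251]
scene tall_cup 0.29 3508 185 294 222 340 [ 0.698 -0.287  0.251]
scene short_cup 0.81 723 160 187 239 277 [ 0.461 -0.315  0.11 ]
scene short_cup 0.73 972 173 204 342 381 [ 0.692 -0.458  0.11 ]
scene short_cup 0.71 821 202 231 284 322 [ 0.629 -0.323  0.11 ]
scene short_cup 0.58 927 126 160 303 343 [ 0.547 -0.472  0.11 ]
scene shaker_mid 0.97 867 229 255 247 286 [ 0.597 -0.207  0.1  ]
scene shaker_mid 0.25 1047 328 366 250 285 [ 0.787 -0.033  0.1  ]
top tall_cup 0.83 727 152 189 188 216 [0.574 0.21  0.251]
top short_cup 0.82 469 354 379 251 272 [ 0.42  -0.279  0.11 ]
top short_cup 0.77 553 357 384 184 208 [ 0.595 -0.291  0.11 ]
top short_cup 0.69 542 404 433 163 187 [ 0.653 -0.424  0.11 ]
top short_cup 0.65 502 411 440 218 238 [ 0.508 -0.439  0.11 ]
top shaker_mid 0.85 526 319 345 190 214 [ 0.578 -0.192  0.1  ]
```

View pics/crop2.png

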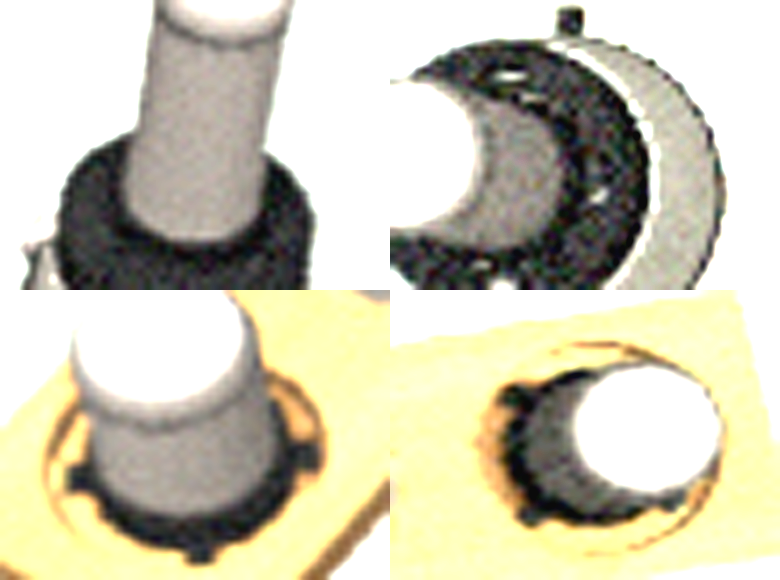

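```bash
cat >> h.py <<'E'
def ring(c,x,y,z,r,n=90):
    t=np.arange(n)*2*np.pi/n; return proj(c,np.c_[x+r*np.cos(t),y+r*np.sin(t),np.full(n,z)]).astype(np.float32)
def ringfit(cs,x0,y0,rz,w=.012):
    gs=[]
    for c in cs:
        g=cv2.GaussianBlur(cv2.cvtColor(c["pixels"],cv2.COLOR_RGB2GRAY).astype(np.float32),(0,0),.8)
        gs.append(np.minimum(np.hypot(cv2.Sobel(g,5,1,0),cv2.Sobel(g,5,0,1)),80))
    best=[]
    for dx in np.arange(-w,w+1e-9,.001):
        for dy in np.arange(-w,w+1e-9,.001):
            s=0
            for c,g in zip(cs,gs):
                for r,z in rz:
                    p=ring(c,x0+dx,y0+dy,z,r); s+=cv2.remap(g,p[None,:,0].copy(),p[None,:,1].copy(),1).mean()
            best.append((s,x0+dx,y0+dy))
    best.sort(reverse=True); b=np.array(best[:6]); return b.mean(0).round(4)
def lugfit(obs,x0,y0,r,z):
    """obs: list of (cam,[(u,v)..])"""
    from scipy.optimize import least_squares
    def f(p,full=False):
        e=[]
        for c,uv in obs:
            t=p[2]+np.arange(4)*np.pi/2
            q=proj(c,np.c_[p[0]+r*np.cos(t),p[1]+r*np.sin(t),np.full(4,z)])
            for o in uv: d=q-o; e.append(d[np.argmin((d**2).sum(1))])
        return np.ravel(e)
    s=min((least_squares(f,[x0,y0,a]) for a in np.radians([-40,-20,0,20,40])),key=lambda s:s.cost)
    return s.x[:2].round(4),np.degrees(s.x[2]).round(1),np.abs(s.fun).max().round(2)
E
python3 - <<'E'
from h import *
S=robot.camera("scene");T=robot.camera("top")
for cs in([S],[T],[S,T]):
    print("well",ringfit(cs,.5545,-.080,[(.042,.024)]),"collar",ringfit(cs,.579,.232,[(.052,.125)]),"foot",ringfit(cs,.579,.232,[(.064,.0)]),
     "short",ringfit(cs,.599,-.307,[(.0268,.10)]),"well0",ringfit(cs,.599,-.307,[(.042,.024)]),"tall",ringfit(cs,.579,.232,[(.0268,.241)]))
so=(S,[(203.8,310.9),(218.6,321.3),(231.2,307.8)]);to=(T,[(359.4,189.5),(361.5,206.3),(378.3,204.0)])
for o in([so],[to],[so,to]): print("lugs",lugfit(o,.599,-.307,.0365,.015))
print("slots",[lugfit([(T,[(176.6,188.3),(189.1,204.9),(172.5,214.6)])],.579,.232,r,.112) for r in(.037,.039,.041)])
E
```

```text
well [58.9404  0.5663 -0.0858] collar [55.672   0.5837  0.2243] foot [62.5677  0.5752  0.234 ] short [69.0699  0.6002 -0.3032] well0 [67.7013  0.5962 -0.3017] tall [75.0457  0.5758  0.2338]
well [41.6396  0.559  -0.082 ] collar [68.7523  0.578   0.2275] foot [65.7898  0.5797  0.2335] short [70.1489  0.6038 -0.3067] well0 [64.0148  0.5965 -0.3055] tall [77.5517  0.5795  0.2325]
well [ 9.66665e+01  5.58500e-01 -8.15000e-02] collar [123.7932   0.578    0.2275] foot [127.5987   0.5795   0.234 ] short [130.4171   0.5988  -0.3078] well0 [129.2433   0.5968  -0.3048] tall [149.6032   0.5785   0.233 ]
lugs (array([ 0.6014, -0.3035]), np.float64(-38.6), np.float64(0.91))
lugs (array([ 0.6001, -0.3062]), np.float64(52.1), np.float64(0.61))
lugs (array([ 0.6008, -0.3047]), np.float64(-37.4), np.float64(1.32))
slots [(array([0.5802, 0.2326]), np.float64(-9.7), np.float64(0.82)), (array([0.5804, 0.2333]), np.float64(80.4), np.float64(1.47)), (array([0.5805, 0.2339]), np.float64(-9.6), np.float64(2.16))]
```

```bash
python3 - <<'E'
from h import *
from scipy.optimize import differential_evolution as DE
S=robot.camera("scene");T=robot.camera("top")
u=np.linspace(-1,1,60);o=np.ones(60)
loc=np.r_[np.c_[.054*o,.175*u],np.c_[-.054*o,.175*u],np.c_[.054*u,.175*o],np.c_[.054*u,-.175*o]]
G={}
for n,c in(("S",S),("T",T)):
    g=cv2.GaussianBlur(c["pixels"].astype(np.float32),(0,0),1.0)
    G[n]=np.minimum(sum(np.hypot(cv2.Sobel(g[:,:,k],5,1,0),cv2.Sobel(g[:,:,k],5,0,1)) for k in range(3)),300)
def f(p,cs):
    ca,sa=np.cos(p[2]),np.sin(p[2]); s=0
    w=np.c_[p[0]+ca*loc[:,0]-sa*loc[:,1],p[1]+sa*loc[:,0]+ca*loc[:,1],np.full(240,.024)]
    for n in cs:
        q=proj(S if n=="S" else T,w).astype(np.float32); s-=cv2.remap(G[n],q[None,:,0].copy(),q[None,:,1].copy(),1).mean()
    return s
for cs in("S","T","ST"):
    r=DE(f,[(.56,.60),(-.215,-.17),(.1,.28)],args=(cs,),seed=1,maxiter=60); x,y,a=r.x
    d=.115*np.array([-np.sin(a),np.cos(a)]); print(cs,r.fun.round(1),r.x.round(4),"w0",(r.x[:2]-d).round(4),"w2",(r.x[:2]+d).round(4))
E
```

```text
S -279.3 [ 0.5785 -0.1922  0.1886] w0 [ 0.6001 -0.3052] w2 [ 0.5569 -0.0793]
T -159.8 [ 0.5781 -0.1902  0.1926] w0 [ 0.6001 -0.3031] w2 [ 0.5561 -0.0773]
ST -436.7 [ 0.5784 -0.1917  0.1901] w0 [ 0.6001 -0.3047] w2 [ 0.5567 -0.0788]
```

```bash
cat >> h.py <<'E'
def plan(p,yaw=None,n=1,start=None):
    """world TCP target(m), jaw yaw(deg), tool down; n calls; prints final row of each call"""
    s=robot.get_state(); P0=np.array(s["ee_pos"]);R0=R.from_quat(s["ee_rot"])
    y=R0.as_matrix()[:,1]; y0=np.degrees(np.arctan2(y[1],y[0])); yaw=y0 if yaw is None else yaw
    d=(yaw-y0+90)%180-90
    print("t",round(s["time"],2),"p",P0.round(4),"yaw",y0.round(1),"tilt",np.degrees(np.arccos(-R0.as_matrix()[2,2])).round(2),"F",np.round(s["ft_force"],1),"grip",round(s["grip_width"]*93,1),"q",s["joints"].round(2))
    P,Rc=P0,R0
    for i in range(1,n+1):
        a=np.radians(y0+d*i/n); yy=np.array([np.cos(a),np.sin(a),0]); zz=np.array([0,0,-1.])
        Rn=R.from_matrix(np.c_[np.cross(yy,zz),yy,zz]); Pn=P0+(np.array(p)-P0)*i/n
        print([*(Rc.inv().apply(Pn-P)*100).round(2),*(Rc.inv()*Rn).as_rotvec().round(3)]); P,Rc=Pn,Rn
E
python3 -c "
from h import *
plan([.5785,.233,.29],22,3)"
```

```text
t 2.2 p [0.1853 0.5178 0.2186] yaw 70.3 tilt 0.0 F [-0.5  0.2  0.4] grip 92.8 q [ 1.14  0.35  1.65 -0.    1.14 -0.08]
[np.float64(-15.54), np.float64(-4.52), np.float64(-2.38), np.float64(-0.0), np.float64(0.0), np.float64(0.281)]
[np.float64(-16.18), np.float64(-0.03), np.float64(-2.38), np.float64(0.0), np.float64(0.0), np.float64(0.281)]
[np.float64(-15.56), np.float64(4.45), np.float64(-2.38), np.float64(0.0), np.float64(0.0), np.float64(0.281)]
```

>>> play_rows([
  [-3.1,-0.9,-1.5,0,0,0.056],
  [-6.2,-1.8,-2.4,0,0,0.112],
  [-9.3,-2.7,-2.4,0,0,0.168],
  [-12.4,-3.6,-2.4,0,0,0.225],
  [-15.54,-4.52,-2.4,0,0,0.281],
], jaw=9.3)

```text
time: 2.62
ee_pos: [0.3174, 0.4219, 0.2429]
ee_rot: [0.309, 0.951, 0.0, 0.0]
ft_force: [0.3, 0.2, 0.5]
grip_width: 1.002
```

>>> play_rows([
  [-3.2,0,-2,0,0,0.056],
  [-6.4,0,-4.7,0,0,0.112],
  [-9.6,0,-4.7,0,0,0.168],
  [-12.8,0,-4.7,0,0,0.225],
  [-16.18,0,-4.7,0,0,0.281],
])

```text
time: 3.03
ee_pos: [0.4488, 0.3272, 0.2902]
ee_rot: [0.439, 0.899, 0.0, 0.0]
ft_force: [-0.6, 1.9, -0.8]
grip_width: 1.002
```

>>> play_rows([
  [-3.9,1.1,0,0,0,0.07],
  [-7.8,2.2,0,0,0,0.14],
  [-11.7,3.3,0,0,0,0.21],
  [-15.56,4.45,0,0,0,0.281],
  [-15.56,4.45,0,0,0,0.281],
])

```text
time: 3.45
ee_pos: [0.5829, 0.229, 0.2888]
ee_rot: [0.563, 0.827, -0.0, 0.001]
ft_force: [-0.5, 0.1, 0.3]
grip_width: 1.003
```

```bash
python3 -c "
from h import *
plan([.5785,.233,.197],22,1)"
```

```text
t 3.45 p [0.5829 0.229  0.2888] yaw 21.5 tilt 0.08 F [-0.5  0.1  0.3] grip 93.3 q [ 0.3   0.44  1.35 -0.    1.35 -0.07]
[np.float64(0.55), np.float64(-0.26), np.float64(9.18), np.float64(0.0), np.float64(0.001), np.float64(-0.009)]
```

>>> play_rows([
  [0,0,0,0,0,0],
  [0,0,0,0,0,0],
  [0,0,0,0,0,0],
])

```text
time: 3.7
ee_pos: [0.5779, 0.2341, 0.2898]
ee_rot: [0.558, 0.83, 0.0, -0.0]
ft_force: [-0.4, 0.9, -0.0]
grip_width: 0.999
```

```bash
python3 -c "
from h import *
plan([.5785,.233,.197],22,1)"
```

```text
t 3.7 p [0.5779 0.2341 0.2898] yaw 22.1 tilt 0.01 F [-0.4  0.9 -0. ] grip 92.9 q [ 0.31  0.43  1.36  0.    1.35 -0.08]
[np.float64(-0.12), np.float64(0.02), np.float64(9.28), np.float64(-0.0), np.float64(-0.0), np.float64(0.002)]
```

>>> play_rows([
  [0,0,2.5,0,0,0],
  [0,0,5.5,0,0,0],
  [0,0,8,0,0,0],
  [0,0,9.3,0,0,0],
  [0,0,9.3,0,0,0],
])

```text
time: 4.12
ee_pos: [0.5765, 0.2338, 0.1939]
ee_rot: [0.558, 0.83, -0.002, -0.002]
ft_force: [0.2, 0.7, -0.1]
grip_width: 1.005
```

>>> play_rows([
  [0,0,0,0,0,0],
  [0,0,0,0,0,0],
  [0,0,0,0,0,0],
  [0,0,0,0,0,0],
  [0,0,0,0,0,0],
], jaw=4.5, force=40)

```text
time: 4.53
ee_pos: [0.5789, 0.2334, 0.1975]
ee_rot: [0.559, 0.829, 0.001, 0.0]
ft_force: [-1.9, 0.0, -0.8]
grip_width: 0.693
```

>>> play_rows([
  [0,0,0,0,0,0],
  [0,0,0,0,0,0],
  [0,0,0,0,0,0],
])

```text
time: 4.78
ee_pos: [0.5787, 0.2332, 0.1969]
ee_rot: [0.559, 0.829, 0.0, 0.0]
ft_force: [-1.0, -0.1, 1.2]
grip_width: 0.572
```

>>> play_rows([
  [0,0,-1,0,0,0],
  [0,0,-3,0,0,0],
  [0,0,-5,0,0,0],
  [0,0,-7,0,0,0],
  [0,0,-7,0,0,0],
])

```text
time: 5.2
ee_pos: [0.58, 0.2337, 0.271]
ee_rot: [0.559, 0.829, 0.002, 0.002]
ft_force: [-0.0, 0.1, -3.2]
grip_width: 0.571
```

```bash
python3 - <<'E'
from h import *
plan([.5567,-.079,.26],-8,3)
S=robot.camera("scene");T=robot.camera("top")
a=[]
for c,b,g in((S,(310,110,390,170),1.5),(T,(150,165,230,225),2)):
    im=c["pixels"][b[1]:b[3],b[0]:b[2],::-1]; a.append(cv2.convertScaleAbs(cv2.resize(im,(390,290),interpolation=cv2.INTER_CUBIC),alpha=g,beta=10))
cv2.imwrite("pics/lift.png",np.hstack(a))
E
```

```text
t 5.2 p [0.58   0.2337 0.271 ] yaw 22.0 tilt 0.35 F [-0.   0.1 -3.2] grip 53.1 q [ 0.31  0.44  1.38 -0.    1.31 -0.08]
[np.float64(-9.37), np.float64(-4.63), np.float64(0.34), np.float64(0.006), np.float64(-0.0), np.float64(0.175)]
[np.float64(-10.03), np.float64(-2.93), np.float64(0.37), np.float64(0.0), np.float64(0.0), np.float64(0.175)]
[np.float64(-10.39), np.float64(-1.14), np.float64(0.37), np.float64(0.0), np.float64(0.0), np.float64(0.175)]
```

View pics/lift.png

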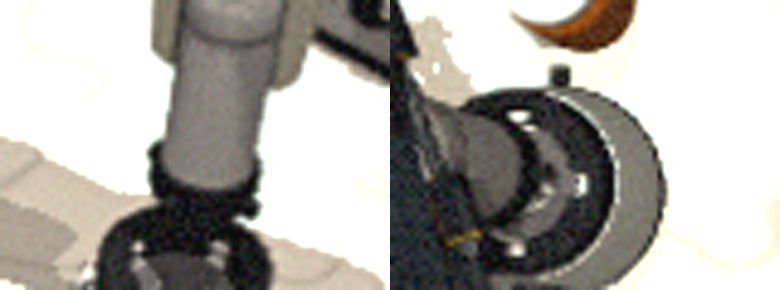

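The cup is lifted clean off the mill (lugs at about (205,205) in the left crop). The well with its slots and plungers shows at (520,115), (583,183) and (515,248) in the right crop. Next I carry it to the free well.

>>> play_rows([
  [-1.5,-0.7,0.1,0,0,0.03],
  [-3.5,-1.7,0.2,0,0,0.065],
  [-5.5,-2.7,0.2,0,0,0.1],
  [-7.5,-3.7,0.3,0,0,0.14],
  [-9.37,-4.63,0.3,0,0,0.175],
])

```text
time: 5.72
ee_pos: [0.5699, 0.1278, 0.2616]
ee_rot: [0.63, 0.776, -0.001, -0.001]
ft_force: [0.8, 0.4, -1.8]
grip_width: 0.572
```

>>> play_rows([
  [-2,-0.6,0.1,0,0,0.035],
  [-4,-1.2,0.2,0,0,0.07],
  [-6,-1.8,0.2,0,0,0.105],
  [-8,-2.3,0.3,0,0,0.14],
  [-10.03,-2.93,0.3,0,0,0.175],
])

```text
time: 6.13
ee_pos: [0.5621, 0.0239, 0.2587]
ee_rot: [0.696, 0.718, -0.001, -0.001]
ft_force: [0.4, -0.1, -2.5]
grip_width: 0.572
```

>>> play_rows([
  [-2.5,-0.3,0.1,0,0,0.045],
  [-5,-0.6,0.2,0,0,0.09],
  [-7.5,-0.9,0.2,0,0,0.135],
  [-9.5,-1.1,0.3,0,0,0.165],
  [-10.4,-1.14,0.3,0,0,0.175],
])

```text
time: 6.55
ee_pos: [0.5541, -0.0815, 0.2559]
ee_rot: [0.756, 0.654, -0.001, -0.001]
ft_force: [-0.3, 0.4, -2.1]
grip_width: 0.571
```

>>> play_rows([
  [0,0,0,0,0,0],
  [0,0,0,0,0,0],
  [0,0,0,0,0,0],
  [0,0,0,0,0,0],
])

```text
time: 6.88
ee_pos: [0.5552, -0.0784, 0.2574]
ee_rot: [0.755, 0.656, -0.0, -0.0]
ft_force: [-0.5, -0.5, -2.4]
grip_width: 0.57
```

```bash
python3 - <<'E'
from h import *
plan([.5567,-.079,.13],-8,1)
for n in("scene","top"):
    c=robot.camera(n)
    print(n,[(np.round(d["point"],3).tolist(),round(d["score"],2)) for d in robot.landmark_of("tall_cup_mid",n)[:2]],[(np.round(d["point"],3).tolist(),round(d["score"],2)) for d in robot.landmark_of("tall_cup",n)[:2]])
    if n=="scene": save(c,"over.png",(210,170,330,290),4)
E
```

```text
t 6.88 p [ 0.5552 -0.0784  0.2574] yaw -8.0 tilt 0.03 F [-0.5 -0.5 -2.4] grip 53.0 q [-0.22  0.33  1.58  0.    1.23 -0.08]
[np.float64(-0.04), np.float64(0.16), np.float64(12.74), np.float64(-0.0), np.float64(-0.0), np.float64(0.0)]
scene [([0.552, -0.079, 0.24], 0.56)] [([0.553, -0.084, 0.173], 0.87)]
top [] []
```

View pics/over.png

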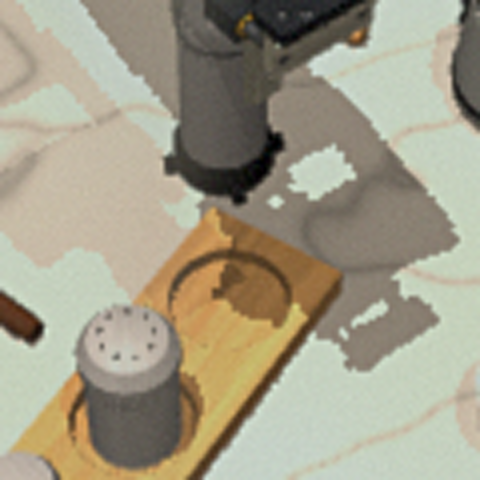

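```bash
python3 - <<'E'
from h import *
S=robot.camera("scene")
for z in(.171,.176,.181): print(lugfit([(S,[(253,210.75),(270,218.75),(278.75,205)])],.5552,-.0784,.0365,z))
E
```

```text
(array([ 0.5514, -0.0757]), np.float64(-29.5), np.float64(1.15))
(array([ 0.5542, -0.0786]), np.float64(-29.5), np.float64(1.23))
(array([ 0.5571, -0.0815]), np.float64(60.5), np.float64(1.32))
```

>>> play_rows([
  [0,0.15,2,0,0,0],
  [0,0.15,5,0,0,0],
  [0,0.15,8,0,0,0],
  [0,0.15,11,0,0,0],
  [0,0.15,13,0,0,0],
])

```text
time: 7.65
ee_pos: [0.5557, -0.0795, 0.1251]
ee_rot: [0.755, 0.656, -0.001, -0.001]
ft_force: [-0.1, -0.0, -2.5]
grip_width: 0.572
```

>>> play_rows([
  [0,0,0,0,0,0],
  [0,0,0,0,0,0],
  [0,0,0,0,0,0],
])

```text
time: 7.9
ee_pos: [0.5575, -0.0799, 0.1292]
ee_rot: [0.755, 0.656, 0.001, 0.001]
ft_force: [-0.2, 0.4, -1.7]
grip_width: 0.575
```

```bash
python3 - <<'E'
from h import *
plan([.5567,-.079,.096],-8,1)
c=robot.camera("scene"); save(c,"low.png",(210,200,310,290),6)
E
```

```text
t 7.9 p [ 0.5575 -0.0799  0.1292] yaw -8.1 tilt 0.12 F [-0.2  0.4 -1.7] grip 53.5 q [-0.22  0.48  1.7   0.    0.96 -0.08]
[np.float64(0.08), np.float64(-0.1), np.float64(3.32), np.float64(0.002), np.float64(0.0), np.float64(-0.001)]
```

View pics/low.png

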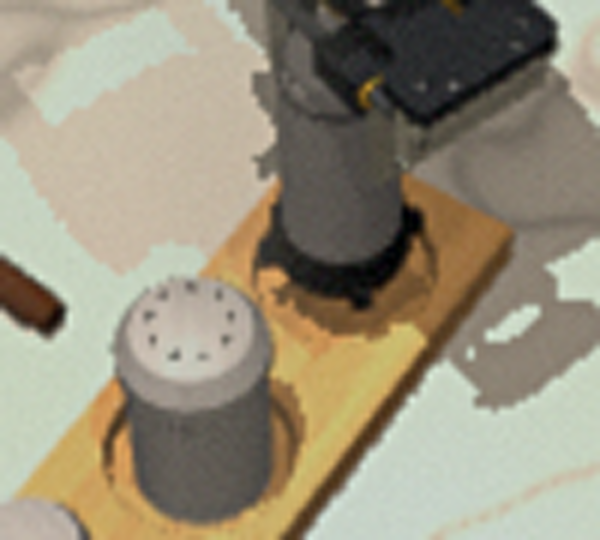

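>>> play_rows([
  [0,0,0.7,0,0,0],
  [0,0,1.4,0,0,0],
  [0,0,2.0,0,0,0],
  [0,0,2.5,0,0,0],
  [0,0,2.8,0,0,0],
])

```text
time: 8.37
ee_pos: [0.5563, -0.0796, 0.0987]
ee_rot: [0.755, 0.656, -0.0, -0.0]
ft_force: [-0.4, 0.4, -2.4]
grip_width: 0.572
```

>>> play_rows([
  [0,0,0.1,0,0,0],
  [0,0,0.2,0,0,0],
  [0,0,0.3,0,0,0],
  [0,0,0.3,0,0,0],
  [0,0,0.3,0,0,0],
])

```text
time: 8.78
ee_pos: [0.5567, -0.0797, 0.0968]
ee_rot: [0.755, 0.656, 0.0, 0.0]
ft_force: [-0.1, -0.3, -2.7]
grip_width: 0.573
```

>>> play_rows([
  [0,0,0.05,0,0,0],
  [0,0,0.1,0,0,0],
  [0,0,0.15,0,0,0],
  [0,0,0.15,0,0,0],
  [0,0,0.15,0,0,0],
])

```text
time: 9.2
ee_pos: [0.5568, -0.0797, 0.0959]
ee_rot: [0.755, 0.656, 0.0, 0.0]
ft_force: [-3.0, 0.8, 5.4]
grip_width: 0.57
```

>>> play_rows([
  [0,0,0,0,0,0],
  [0,0,0,0,0,0],
  [0,0,0,0,0,0],
  [0,0,0,0,0,0],
  [0,0,0,0,0,0],
], jaw=9.3)

```text
time: 9.62
ee_pos: [0.5567, -0.0797, 0.0951]
ee_rot: [0.755, 0.656, 0.0, 0.0]
ft_force: [0.3, 0.2, 0.8]
grip_width: 0.879
```

>>> play_rows([
  [0,0,0,0,0,0],
  [0,0,-3,0,0,0],
  [0,0,-6,0,0,0],
  [0,0,-9,0,0,0],
  [0,0,-11,0,0,0],
])

```text
time: 10.03
ee_pos: [0.5572, -0.0798, 0.2079]
ee_rot: [0.755, 0.656, 0.001, 0.001]
ft_force: [-0.2, 0.2, 0.1]
grip_width: 0.998
```

```bash
python3 - <<'E'
from h import *
plan([.6003,-.3045,.215],-20,2)
for n in("scene","top"):
    c=robot.camera(n)
    print(n,[(np.round(d["point"],3).tolist(),round(d["score"],2)) for d in robot.landmark_of("tall_cup_mid",n)[:2]])
E
```

```text
t 10.03 p [ 0.5572 -0.0798  0.2079] yaw -8.1 tilt 0.14 F [-0.2  0.2  0.1] grip 92.9 q [-0.22  0.38  1.63  0.    1.12 -0.08]
[np.float64(-10.82), np.float64(3.71), np.float64(-0.34), np.float64(0.003), np.float64(0.0), np.float64(0.104)]
[np.float64(-10.38), np.float64(4.81), np.float64(-0.35), np.float64(0.0), np.float64(0.0), np.float64(0.104)]
scene [([0.553, -0.084, 0.076], 0.7)]
top []
```

>>> play_rows([
  [-2.5,0.8,-0.1,0,0,0.02],
  [-5,1.6,-0.2,0,0,0.04],
  [-7.5,2.5,-0.3,0,0,0.065],
  [-9.5,3.2,-0.3,0,0,0.09],
  [-10.82,3.71,-0.34,0,0,0.104],
])

```text
time: 10.65
ee_pos: [0.5777, -0.1937, 0.2066]
ee_rot: [0.789, 0.614, -0.001, -0.001]
ft_force: [-0.5, -0.3, -0.4]
grip_width: 1.001
```

>>> play_rows([
  [-3,1.3,-0.1,0,0,0.03],
  [-6,2.7,-0.2,0,0,0.06],
  [-8.5,3.9,-0.3,0,0,0.085],
  [-10.38,4.81,-0.35,0,0,0.104],
  [-10.38,4.81,-0.35,0,0,0.104],
])

```text
time: 11.07
ee_pos: [0.5994, -0.3074, 0.2102]
ee_rot: [0.82, 0.572, -0.001, -0.001]
ft_force: [0.4, -0.4, -0.7]
grip_width: 0.998
```

>>> play_rows([
  [0,0,0,0,0,0],
  [0,0,0,0,0,0],
  [0,0,0,0,0,0],
])

```text
time: 11.32
ee_pos: [0.5995, -0.3031, 0.2116]
ee_rot: [0.819, 0.574, -0.0, -0.001]
ft_force: [0.4, 0.5, -0.3]
grip_width: 0.997
```

```bash
python3 - <<'E'
from h import *
plan([.6003,-.3045,.056],-20,1)
S=robot.camera("scene");T=robot.camera("top")
a=[]
for c,b,g in((S,(320,135,380,180),2),(T,(150,178,210,223),3),(S,(230,205,310,265),1.2),(T,(262,182,342,242),2)):
    im=c["pixels"][b[1]:b[3],b[0]:b[2],::-1]; a.append(cv2.convertScaleAbs(cv2.resize(im,(390,290),interpolation=cv2.INTER_CUBIC),alpha=g,beta=10))
cv2.imwrite("pics/after.png",np.vstack([np.hstack(a[:2]),np.hstack(a[2:])]))
for n in("scene","top"): print(n,[[(np.round(d["point"],3).tolist(),round(d["score"],2)) for d in robot.landmark_of(k,n)[:3]] for k in("tall_cup_mid","mill_mouth","short_cup_mid")])
for cs in([S],[T],[S,T]): print("collar",ringfit(cs,.579,.232,[(.052,.125)]),"bore",ringfit(cs,.579,.232,[(.033,.125)]))
E
```

```text
t 11.32 p [ 0.5995 -0.3031  0.2116] yaw -19.9 tilt 0.06 F [ 0.4  0.5 -0.3] grip 92.8 q [-0.54  0.58  1.31  0.    1.25 -0.19]
[np.float64(-0.11), np.float64(0.14), np.float64(15.56), np.float64(-0.001), np.float64(-0.0), np.float64(0.001)]
scene [[([0.552, -0.082, 0.078], 0.73)], [([0.582, 0.232, 0.123], 0.83)], [([0.415, -0.295, 0.049], 0.9), ([0.666, -0.448, 0.052], 0.74), ([0.602, -0.306, 0.061], 0.71)]]
top [[([0.556, -0.077, 0.079], 0.88)], [([0.577, 0.236, 0.124], 0.95), ([0.597, -0.304, 0.059], 0.58)], [([0.599, -0.307, 0.062], 0.64)]]
collar [65.8527  0.58    0.2285] bore [69.1664  0.5698  0.236 ]
collar [77.7897  0.5783  0.2273] bore [71.2943  0.5775  0.227 ]
collar [143.5156   0.5785   0.2273] bore [133.958    0.5783   0.2277]
```

View pics/after.png

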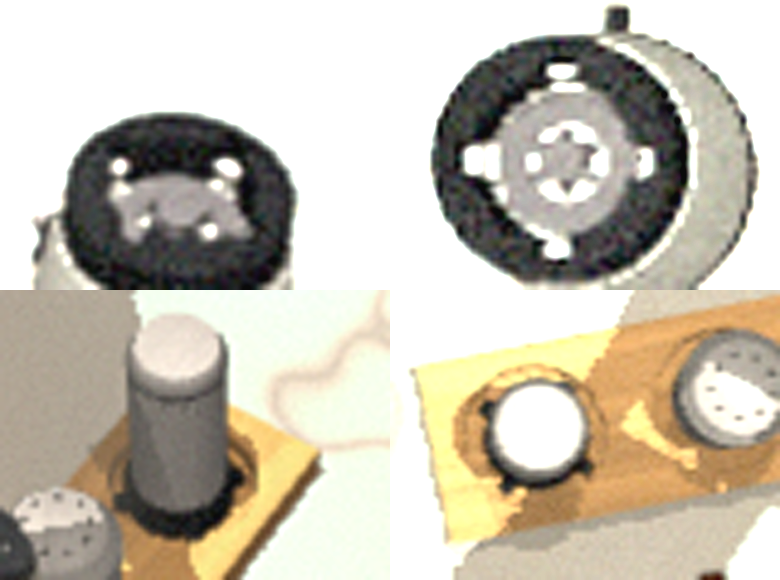

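```bash
python3 - <<'E'
from h import *
S=robot.camera("scene");T=robot.camera("top")
t=[(176.6,188.9),(189.2,203.1),(175.8,216.5),(163.8,202.8)]
for z in(.111,.118): print(back(T,t,z).round(4)[:,:2].tolist())
for r in(.036,.038,.04):
  for z in(.111,.118): print(r,z,lugfit([(T,t)],.579,.232,r,z))
# short cup yaw from offsets
so=(S,[(203.8,310.9),(218.6,321.3),(231.2,307.8)]);to=(T,[(359.4,189.5),(361.5,206.3),(378.3,204.0)])
for r in(.035,.037):
  for z in(.012,.020): print(r,z,lugfit([so],.6,-.3045,r,z),lugfit([to],.6,-.3045,r,z),lugfit([so,to],.6,-.3045,r,z))
E
```

```text
[[0.6153, 0.2289], [0.5768, 0.1939], [0.5408, 0.23], [0.5778, 0.2635]]
[[0.6146, 0.227], [0.5763, 0.1923], [0.5406, 0.2282], [0.5773, 0.2615]]
0.036 0.111 (array([0.5777, 0.2291]), np.float64(-0.9), np.float64(0.6))
0.036 0.118 (array([0.5772, 0.2273]), np.float64(-0.9), np.float64(0.65))
0.038 0.111 (array([0.5777, 0.2291]), np.float64(-0.9), np.float64(1.3))
0.038 0.118 (array([0.5772, 0.2273]), np.float64(-0.9), np.float64(1.39))
0.04 0.111 (array([0.5777, 0.2291]), np.float64(-0.9), np.float64(2.03))
0.04 0.118 (array([0.5772, 0.2273]), np.float64(-0.9), np.float64(2.12))
0.035 0.012 (array([ 0.6004, -0.303 ]), np.float64(-38.6), np.float64(0.48)) (array([ 0.5999, -0.3064]), np.float64(52.1), np.float64(0.15)) (array([ 0.6002, -0.3045]), np.float64(-37.4), np.float64(0.86))
0.035 0.02 (array([ 0.604 , -0.3052]), np.float64(51.4), np.float64(0.54)) (array([ 0.5994, -0.305 ]), np.float64(-37.9), np.float64(0.19)) (array([ 0.6018, -0.3051]), np.float64(52.5), np.float64(1.23))
0.037 0.012 (array([ 0.5999, -0.3025]), np.float64(51.3), np.float64(1.07)) (array([ 0.6005, -0.3068]), np.float64(-37.9), np.float64(0.75)) (array([ 0.6002, -0.3045]), np.float64(52.6), np.float64(1.5))
0.037 0.02 (array([ 0.6034, -0.3048]), np.float64(51.3), np.float64(1.18)) (array([ 0.5999, -0.3054]), np.float64(-37.9), np.float64(0.83)) (array([ 0.6017, -0.305 ]), np.float64(-37.5), np.float64(1.61))
```

The tall cup stands upright in its well (crop about (180,430)). The four slots show at (563,70), (645,162), (558,248) and (480,160), so the mill's yaw is about 0°. Next I grasp the short steel cup.

>>> play_rows([
  [0,0.1,3.5,0,0,0],
  [0,0.1,7,0,0,0],
  [0,0.1,10.5,0,0,0],
  [0,0.1,13.5,0,0,0],
  [0,0.1,15.4,0,0,0],
])

```text
time: 12.23
ee_pos: [0.5993, -0.304, 0.0546]
ee_rot: [0.819, 0.574, -0.001, -0.002]
ft_force: [0.3, -0.1, -0.3]
grip_width: 0.998
```

>>> play_rows([
  [0,0,0,0,0,0],
  [0,0,0,0,0,0],
  [0,0,0,0,0,0],
  [0,0,0,0,0,0],
  [0,0,0,0,0,0],
], jaw=4.5, force=40)

```text
time: 12.65
ee_pos: [0.6013, -0.3052, 0.0598]
ee_rot: [0.819, 0.574, 0.001, 0.001]
ft_force: [0.5, -1.2, 0.4]
grip_width: 0.688
```

>>> play_rows([
  [0,0,0,0,0,0],
  [0,0,0,0,0,0],
  [0,0,0,0,0,0],
  [0,0,0,0,0,0],
])

```text
time: 12.98
ee_pos: [0.6009, -0.3049, 0.059]
ee_rot: [0.819, 0.574, 0.0, 0.0]
ft_force: [-1.0, 1.1, 5.7]
grip_width: 0.573
```

>>> play_rows([
  [0,0,-1,0,0,0],
  [0,0,-4,0,0,0],
  [0,0,-8,0,0,0],
  [0,0,-12,0,0,0],
  [0,0,-15,0,0,0],
])

```text
time: 13.4
ee_pos: [0.6008, -0.3049, 0.2118]
ee_rot: [0.819, 0.574, 0.0, 0.001]
ft_force: [0.5, -0.1, -1.9]
grip_width: 0.576
```

```bash
python3 - <<'E'
from h import *
plan([.5785,.231,.22],17.5,5)
E
```

```text
t 13.4 p [ 0.6008 -0.3049  0.2118] yaw -20.0 tilt 0.13 F [ 0.5 -0.1 -1.9] grip 53.5 q [-0.54  0.58  1.31  0.    1.25 -0.19]
[np.float64(9.92), np.float64(-4.08), np.float64(-0.18), np.float64(0.002), np.float64(0.001), np.float64(-0.131)]
[np.float64(10.37), np.float64(-2.75), np.float64(-0.16), np.float64(0.0), np.float64(0.0), np.float64(-0.131)]
[np.float64(10.64), np.float64(-1.38), np.float64(-0.16), np.float64(0.0), np.float64(0.0), np.float64(-0.131)]
[np.float64(10.73), np.float64(0.02), np.float64(-0.16), np.float64(0.0), np.float64(0.0), np.float64(-0.131)]
[np.float64(10.63), np.float64(1.42), np.float64(-0.16), np.float64(0.0), np.float64(0.0), np.float64(-0.131)]
```

>>> play_rows([
  [1,-0.4,-1,0,0,-0.015],
  [3,-1.2,-2.5,0,0,-0.04],
  [5.3,-2.1,-4,0,0,-0.07],
  [7.6,-3.1,-4,0,0,-0.1],
  [9.92,-4.08,-4,0,0,-0.131],
])

```text
time: 13.82
ee_pos: [0.5956, -0.1957, 0.2475]
ee_rot: [0.779, 0.627, -0.0, -0.0]
ft_force: [-0.3, 0.3, -3.0]
grip_width: 0.572
```

>>> play_rows([
  [2.1,-0.6,0,0,0,-0.026],
  [4.2,-1.2,0,0,0,-0.052],
  [6.3,-1.7,0,0,0,-0.079],
  [8.4,-2.2,0,0,0,-0.105],
  [10.37,-2.75,0,0,0,-0.131],
])

```text
time: 14.23
ee_pos: [0.5908, -0.0883, 0.2465]
ee_rot: [0.736, 0.677, -0.001, -0.001]
ft_force: [0.2, -0.1, -3.1]
grip_width: 0.571
```

>>> play_rows([
  [2.1,-0.3,0,0,0,-0.026],
  [4.2,-0.6,0,0,0,-0.052],
  [6.4,-0.9,0,0,0,-0.079],
  [8.5,-1.1,0,0,0,-0.105],
  [10.64,-1.38,0,0,0,-0.131],
])

```text
time: 14.65
ee_pos: [0.5861, 0.0185, 0.2465]
ee_rot: [0.691, 0.723, -0.001, -0.001]
ft_force: [0.2, 0.2, -3.3]
grip_width: 0.573
```

>>> play_rows([
  [2.1,0,0,0,0,-0.026],
  [4.2,0,0,0,0,-0.052],
  [6.4,0,0,0,0,-0.079],
  [8.5,0,0,0,0,-0.105],
  [10.73,0,0,0,0,-0.131],
])

```text
time: 15.07
ee_pos: [0.5812, 0.1254, 0.2465]
ee_rot: [0.642, 0.767, -0.001, -0.001]
ft_force: [-0.1, 0.3, -2.3]
grip_width: 0.57
```

>>> play_rows([
  [2.5,0.3,0.5,0,0,-0.03],
  [5.3,0.7,1,0,0,-0.065],
  [8,1.1,1.5,0,0,-0.1],
  [10,1.3,2,0,0,-0.12],
  [10.63,1.42,2.4,0,0,-0.131],
])

```text
time: 15.48
ee_pos: [0.5762, 0.2341, 0.222]
ee_rot: [0.589, 0.808, -0.001, -0.001]
ft_force: [-0.8, 1.1, -2.2]
grip_width: 0.57
```

>>> play_rows([
  [0,0,0,0,0,0],
  [0,0,0,0,0,0],
  [0,0,0,0,0,0],
  [0,0,0,0,0,0],
])

```text
time: 15.82
ee_pos: [0.5782, 0.2302, 0.2242]
ee_rot: [0.592, 0.806, 0.0, 0.0]
ft_force: [0.2, -0.8, -2.6]
grip_width: 0.573
```

```bash
python3 - <<'E'
from h import *
plan([.5785,.231,.188],17.5,1)
S=robot.camera("scene");T=robot.camera("top")
a=[]
for c,b,g in((S,(315,120,385,172),1.8),(T,(140,175,210,227),3)):
    im=c["pixels"][b[1]:b[3],b[0]:b[2],::-1]; a.append(cv2.convertScaleAbs(cv2.resize(im,(390,290),interpolation=cv2.INTER_CUBIC),alpha=g,beta=10))
cv2.imwrite("pics/hover.png",np.hstack(a))
E
```

```text
t 15.82 p [0.5782 0.2302 0.2242] yaw 17.5 tilt 0.01 F [ 0.2 -0.8 -2.6] grip 53.3 q [ 0.3   0.48  1.45 -0.    1.22 -0.  ]
[np.float64(0.07), np.float64(0.05), np.float64(3.62), np.float64(0.0), np.float64(0.0), np.float64(-0.001)]
```

View pics/hover.png

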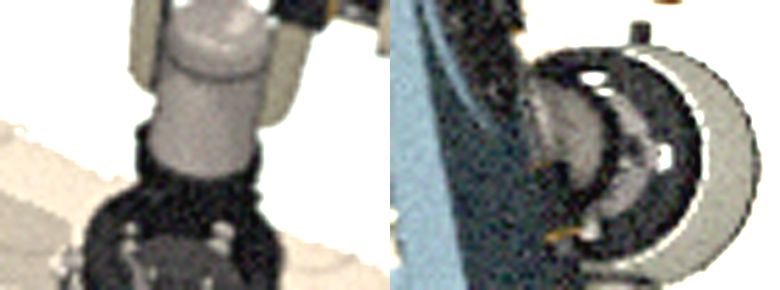

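>>> play_rows([
  [0,0,1.2,0,0,0],
  [0,0,2.4,0,0,0],
  [0,0,3.5,0,0,0],
  [0,0,4.2,0,0,0],
  [0,0,4.2,0,0,0],
])

```text
time: 16.33
ee_pos: [0.577, 0.2308, 0.1795]
ee_rot: [0.591, 0.807, -0.001, -0.001]
ft_force: [-0.0, 0.1, -2.7]
grip_width: 0.572
```

>>> play_rows([
  [0,0,0.2,0,0,0],
  [0,0,0.4,0,0,0],
  [0,0,0.6,0,0,0],
  [0,0,0.8,0,0,0],
  [0,0,0.8,0,0,0],
])

```text
time: 16.75
ee_pos: [0.5779, 0.2311, 0.1738]
ee_rot: [0.591, 0.807, -0.0, -0.0]
ft_force: [0.5, 0.7, -3.5]
grip_width: 0.566
```

>>> play_rows([
  [0,0,0.1,0,0,0],
  [0,0,0.2,0,0,0],
  [0,0,0.3,0,0,0],
  [0,0,0.3,0,0,0],
])

```text
time: 17.08
ee_pos: [0.5779, 0.2311, 0.1708]
ee_rot: [0.591, 0.807, -0.0, -0.0]
ft_force: [0.1, -0.1, -3.4]
grip_width: 0.575
```

>>> play_rows([
  [0,0,0.15,0,0,0],
  [0,0,0.3,0,0,0],
  [0,0,0.4,0,0,0],
  [0,0,0.4,0,0,0],
])

```text
time: 17.42
ee_pos: [0.5779, 0.2311, 0.1667]
ee_rot: [0.591, 0.807, -0.0, -0.0]
ft_force: [-0.2, 0.3, -3.1]
grip_width: 0.57
```

>>> play_rows([
  [0,0,0.2,0,0,0],
  [0,0,0.4,0,0,0],
  [0,0,0.6,0,0,0],
  [0,0,0.6,0,0,0],
  [0,0,0.6,0,0,0],
])

```text
time: 17.83
ee_pos: [0.5779, 0.2311, 0.1609]
ee_rot: [0.591, 0.807, -0.0, -0.0]
ft_force: [0.4, 0.6, -2.3]
grip_width: 0.569
```

>>> play_rows([
  [0,0,0.1,0,0,0],
  [0,0,0.2,0,0,0],
  [0,0,0.3,0,0,0],
  [0,0,0.3,0,0,0],
  [0,0,0.3,0,0,0],
])

```text
time: 18.25
ee_pos: [0.5782, 0.2312, 0.1586]
ee_rot: [0.591, 0.807, 0.0, 0.0]
ft_force: [-2.6, -1.2, 4.2]
grip_width: 0.572
```

>>> play_rows([
  [0,0,0.1,0,0,0],
  [0,0,0.2,0,0,0],
  [0,0,0.3,0,0,0],
  [0,0,0.3,0,0,0],
  [0,0,0.3,0,0,0],
])

```text
time: 18.67
ee_pos: [0.5782, 0.2312, 0.1556]
ee_rot: [0.591, 0.807, 0.0, 0.0]
ft_force: [-3.2, -1.0, 7.0]
grip_width: 0.573
```

>>> play_rows([
  [0,0,0.1,0,0,0],
  [0,0,0.2,0,0,0],
  [0,0,0.3,0,0,0],
  [0,0,0.3,0,0,0],
  [0,0,0.3,0,0,0],
])

```text
time: 19.08
ee_pos: [0.5782, 0.2312, 0.1529]
ee_rot: [0.591, 0.807, 0.0, 0.0]
ft_force: [-3.7, -0.9, 9.9]
grip_width: 0.573
```

>>> play_rows([
  [0,0,0.05,0,0,0],
  [0,0,0.1,0,0,0],
  [0,0,0.15,0,0,0],
  [0,0,0.15,0,0,0],
])

```text
time: 19.42
ee_pos: [0.5783, 0.2312, 0.1518]
ee_rot: [0.591, 0.807, 0.0, 0.0]
ft_force: [-3.9, -1.4, 12.7]
grip_width: 0.573
```

>>> play_rows([
  [0,0,0.05,0,0,0],
  [0,0,0.1,0,0,0],
  [0,0,0.1,0,0,0],
  [0,0,0.1,0,0,0],
  [0,0,0.1,0,0,0],
])

```text
time: 19.83
ee_pos: [0.5783, 0.2312, 0.1517]
ee_rot: [0.591, 0.807, 0.001, 0.0]
ft_force: [-8.6, -3.7, 21.2]
grip_width: 0.572
```

```bash
python3 - <<'E'
from h import *
S=robot.camera("scene");T=robot.camera("top")
for n in("scene","top"): print(n,[[(np.round(d["point"],3).tolist(),round(d["score"],2)) for d in robot.landmark_of(k,n)[:3]] for k in("tall_cup_mid","mill_mouth","short_cup_mid","shaker_mid","nut_jar_mid","bowl_mid","brush_mid","spatula_mid")])
print(robot.get_state()["ft_force"],robot.get_state()["ee_pos"])
a=[]
for c,b,g in((S,(315,120,385,172),1.8),(S,(220,200,310,267),1.3)):
    im=c["pixels"][b[1]:b[3],b[0]:b[2],::-1]; a.append(cv2.convertScaleAbs(cv2.resize(im,(390,290),interpolation=cv2.INTER_CUBIC),alpha=g,beta=10))
cv2.imwrite("pics/end.png",np.hstack(a))
E
```

```text
scene [[([0.553, -0.081, 0.076], 0.7)], [([0.578, 0.239, 0.121], 0.75)], [([0.414, -0.292, 0.054], 0.68), ([0.507, -0.465, 0.045], 0.68), ([0.579, 0.232, 0.157], 0.63)], [([0.582, -0.193, 0.066], 0.75)], [([0.551, -0.082, 0.009], 0.74), ([0.698, 0.223, 0.051], 0.57)], [([0.765, 0.003, 0.024], 0.56)], [([0.359, 0.168, 0.01], 0.68)], [([0.353, -0.202, 0.006], 0.6), ([0.579, 0.23, 0.155], 0.27)]]
top [[([0.556, -0.076, 0.082], 0.9)], [([0.578, 0.235, 0.123], 0.96)], [([0.509, -0.461, 0.051], 0.85), ([0.658, -0.449, 0.053], 0.7), ([0.414, -0.295, 0.05], 0.56)], [([0.572, -0.191, 0.065], 0.85)], [([0.699, 0.221, 0.053], 0.67)], [], [([0.361, 0.172, 0.0], 0.94), ([0.352, -0.196, 0.008], 0.73)], [([0.35, -0.198, 0.007], 0.56)]]
[-8.06294245 -3.09097769 21.17054818] [0.57827861 0.23124076 0.15174201]
```

View pics/end.png

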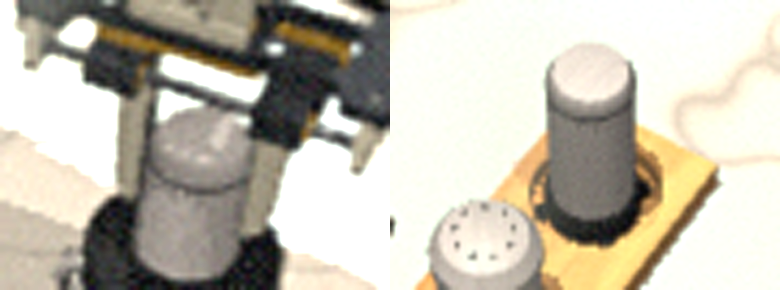

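The short cup is sunk in the collar and gripped (left crop). The tall cup is upright in the well (right crop). The tool stopped at z = 0.1517 while the force rose from 13 to 21 N, so the plungers are on their rigid stop.

```bash
python3 -c "
from h import *
print(robot.finish_job(), robot.get_state()['ft_force'])"
```

```text
the job is handed in; nothing more can be done
the job is handed in; nothing more can be done
```

I moved the tall cup from the mill to the free well at the rack's +y end and let go of it. I then turned the short steel cup about 37° and lowered it into the mill. It meshed at the first try. I pressed it down and handed the job in at about 20 s of the 54 s allowed, still holding it down. The hand-in gives no verdict.

**Short cup:** on the last press the tool stopped moving while the upward force rose from 13 to 21 N, so the plungers should be on their rigid stop. The scene camera put the cup's middle at z of about 0.157 m, against 0.153 m expected; the 4 mm gap is within the network's error. The top camera did not find the cup under the gripper.

**Tall cup:** the picture shows it upright in the well. The two cameras' points for its middle lie about 4 mm from my well centre, to opposite sides. They read its height as 0.076 and 0.082 m, against 0.080 m expected.

**Bystanders:** all were found within about 5 mm of their first positions. The bowl was seen only by the scene camera at the end.

**Disagreement:** the estimates of the mill's centre differed by up to about 7 mm in y. I used a middle value, and it fitted.

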